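# Find the loaded battery housing by its weight and crate it

## Robot

A 6-joint arm with a two-finger parallel gripper is mounted at the origin on the work surface. World frame = base frame: x ahead of the robot, y to its left, z up, the work surface at z = 0. Lengths are in m, angles in rad, forces in N, time in s.
With the tool pointing down it reaches from about 0.375 to 0.9 m from the base axis. Payload 3.1 kg.
Tool frame: the origin (TCP) lies midway between the tips of the shut fingers; the grasp point (between the pads) lies 19 mm behind it; z points along the fingers, y is the direction in which the jaws open and shut (so a half turn about z gives the same grasp; the last joint's range is limited). The gripper opens to 87 mm and grips with 3 to 60 N. Pads are 19 mm wide; open, the fingers measure 117 mm over their backs; the gripper's body (75 mm by 190 mm) begins 51 mm behind the grasp point.
Start: joints at [-1.335, 0.527, 1.433, -0, 1.181, -0.178], TCP at [0.252, -0.572, 0.223] pointing down, gripper open.
Joint ranges: [-3.08, 3.08], [-0.75, 2.2], [0.22, 2.44], [-1.43, 4.57], [0, 2.65], [-2.85, 2.85]. Speed limits (rad/s): [2.79, 2.79, 3.14, 3.14, 3.14, 3.14].

## Interface

Orientations are given as a unit quaternion [x, y, z, w].
In Python, from rig import robot gives the robot as it stands.
- The arm moves only by the tool move_arm, never from a script. Its argument "rows" is one flat list of numbers, 7 for each row, row after row: the shift along the world's x, y, z in mm, then the turn, a rotation vector about the world's x, y, z in rad, then the closure, from 0 (fully open) to 1 (shut). A call has 1 to 12 rows; each row shifts and turns the commanded pose from where the row before left it; what a row does not reach is not made up. A row lasts 1/10 s, in which the tool goes at most 50 mm and 8.59 degrees, less where a joint would pass 70% of its speed; a pose out of reach is approached as far as the arm can. A call with a gripper value outside its range is refused whole. The fingers move at their own pace and stop on an object; "grip_force" is the grip in N (left out, the last holds). Time passes only in rows, so rows that do not move let the fingers close. It gives the time, the measured TCP pose, the force and the opening at its end, in the units of the state.
- robot.get_obs(): the state, without advancing time (a new reading comes with each control period).
- robot.camera(name): name is "scene" or "top" or "wrist"; returns a dict with "color" (400x640x3 uint8, red, green, blue), "z_map" (400x640 float32, m along the optical axis (not along the pixel's ray), 0 where there is no reading), "camera_matrix" (3x3 intrinsics, pixels), "distortion" ([k1, k2, p1, p2, k3] as OpenCV has them; the pictures are not rectified), "R" (3x3) and "t" (3): a world point X has camera coordinates R X + t; the wrist camera has in their place "tool_from_camera" (4x4, takes a point from camera to tool coordinates, whose origin is the TCP and whose axes are the flange's). Camera axes: x right, y down, z forward; pixel columns grow to the right and rows downward; lengths in m; the calibration is good to about 2 mm. A picture is of the moment at which its call begins: read the wrist's pose just before it.
- robot.hand_in(): hands the job in, once; it reports no verdict.
Trained networks look in the newest picture that a camera, given by its name, has taken for a name from the list of things; names that differ only in an ending like _2 or _b are one class to them, and where a whole thing is asked for, a point or a joint stands for the part that bears it (a point fixed in the world has none). Each returns a list of dicts, best first, with "conf" (0 to 1); they miss things now and then, are a little off and sometimes report something else, mostly with a low value. They report only what shows in the picture. A call takes as long as a camera call.
- robot.search_frame(camera, thing): "at" ([column, row] in pixels, amid what is visible of it).
- robot.spot_point(camera, thing): "at" ([column, row] in pixels: a listed point, or the origin of a listed thing).
The state is a dict: "time": time; "q": joint angles; "joint_velocities": joint speeds; "joint_torque": joint torques, N m; "position": TCP position; "tool_rot": TCP orientation; "ft_force": force on the tool from outside, world axes, zero at the start; "moment": the same for the moment, N m; "grip_width": finger opening in m.
Only numpy, scipy, OpenCV 4.12 (cv2) and the standard library are available. Lean on these libraries where they do the work, as an engineer would, in place of code of your own. Each camera call takes 0.05 s, during which the arm holds its last target.

## Task

The three battery housings leaning in the rack look the same, but only one has its battery pack inside: lift them to feel which is the heavy one. Stand the heavy one upright on the green pad in the free cell of the divided crate, setting it down gently, and leave the two light ones seated in their own rack pockets. Do not disturb the jars in the crate.

Things in the scene. Friction and masses are not known exactly. Their poses are not given: they have to be found in the camera images.
- housing_a: sealed orange box, black top, 40 x 40 x 110 mm; all three look alike. Origin: centre of underside; z along its length, x and y normal to side faces. Starts in a rack pocket leaning 40 deg from vertical, top towards the rack's -x; its y faces are free to grip over the top 80 mm. 0.14 to 0.18 kg without pack, 0.37 to 0.48 kg with it (any of the three)
- housing_b: sealed orange box, black top, 40 x 40 x 110 mm; all three look alike. Origin: centre of underside; z along its length, x and y normal to side faces. Starts in a rack pocket leaning 40 deg from vertical, top towards the rack's -x; its y faces are free to grip over the top 80 mm. 0.14 to 0.18 kg without pack, 0.37 to 0.48 kg with it (any of the three)
- housing_c: sealed orange box, black top, 40 x 40 x 110 mm; all three look alike. Origin: centre of underside; z along its length, x and y normal to side faces. Starts in a rack pocket leaning 40 deg from vertical, top towards the rack's -x; its y faces are free to grip over the top 80 mm. 0.14 to 0.18 kg without pack, 0.37 to 0.48 kg with it (any of the three)
- rack: fixed rack on a black base 130 x 270 mm; origin on the table, mid pocket row. Pockets at y = -95, 0, +95 mm of its frame: V troughs open at top and +x side; a housing's origin rests 30 mm above the table. A support plate under its -x side reaches 60 mm along it, side cheeks 26 mm with 4 mm play each side
- pocket_mid (a point): where the underside centre of a housing rests in the middle pocket, 30 mm above the table. A housing lifted straight up 30 mm or more hangs free of floor and support plate, though still between the cheeks; lowered straight back down it seats again by its own weight
- crate: fixed grey open crate, 132 x 132 mm outside, walls 45 mm high and 4 mm thick, floor 4 mm, cross dividers making four cells 60 x 60 mm centred at x, y = +-32 mm of its frame. Origin: centre of its underside; yaw as reported. Three cells hold a jar, one holds the green pad
- pad: fixed green pad, 56 x 56 x 4 mm, on the floor of the free crate cell (any of the four); the heavy housing goes here. Origin: centre of its underside, 4 mm above the table; its top is 8 mm above the table
- jar_1: amber jar, 38 mm across, 50 mm tall, 0.12 kg, standing in a crate cell; a bystander. Origin: centre of its underside
- jar_2: amber jar, 38 mm across, 50 mm tall, 0.12 kg, standing in a crate cell; a bystander. Origin: centre of its underside
- jar_3: amber jar, 38 mm across, 50 mm tall, 0.12 kg, standing in a crate cell; a bystander. Origin: centre of its underside

How it is judged:
By the outcome, as a careful person would: the job done as asked, in the order asked, and still so for the second after the job is handed in, with the robot touching nothing.
It also fails if it takes over 72 s, if anything falls off the work surface, if the arm or the gripper's body presses on something with over 40 N, if the wrist force passes 120 N, or if a joint passes its speed limit or range.

## Working session

There is one attempt and no reset: what is moved stays moved. The work goes in short steps, Python scripts to look and compute and a tool call to move; the robot and the scene stay as the last step left them, time stands still between calls to the robot, and variables do not carry over. Pictures are saved under pics/ and viewed, and the job is handed in when it is done.

Besides the shell and the picture viewer there is one more tool, called after "Request:" as name(argument=value, ...), one argument or row to a line, values as JSON. move_arm: Moves the arm, as the interface text tells. Its arguments: {"type":"object","properties":{"rows":{"type":"array","items":{"type":"number"}},"grip_force":{"type":"number"}},"required":["rows"]}

```bash
ls; mkdir -p pics; cat > h.py <<'E'
import numpy as np, cv2
from rig import robot
def cam(name,save=None):
    o=robot.get_obs(); c=robot.camera(name); c['obs']=o
    if save: cv2.imwrite('pics/'+save,cv2.cvtColor(c['color'],cv2.COLOR_RGB2BGR))
    return c
def world(c,px):
    px=np.array(px,float).reshape(-1,1,2)
    n=cv2.undistortPoints(px,np.array(c['camera_matrix'],float),np.array(c['distortion'],float)).reshape(-1,2)
    z=np.array([c['z_map'][int(round(p[1])),int(round(p[0]))] for p in px.reshape(-1,2)])
    X=np.c_[n*z[:,None],z]
    return (X-np.array(c['t']))@np.array(c['R'])
def cloud(c,step=1):
    v,u=np.mgrid[0:400:step,0:640:step]; u=u.ravel();v=v.ravel()
    m=c['z_map'][v,u]>0; u=u[m];v=v[m]
    return world(c,np.c_[u,v]),c['color'][v,u],np.c_[u,v]
E
python3 - <<'E'
from h import *
print(robot.get_obs())
for n in ['scene','top']:
    c=cam(n,n+'0.png')
    for t in ['housing_a','rack','pocket_mid','crate','pad','jar_1']:
        for f in (robot.search_frame,robot.spot_point):
            r=f(n,t)
            print(n,t,f.__name__)
            for d in r:
                print('  ',round(d['conf'],2),np.round(d['at']),np.round(world(c,d['at'])[0],3))
E
```

```text
pics
{'time': 0.0, 'q': array([-1.33448734e+00,  5.28452707e-01,  1.43390221e+00, -9.15795175e-06,
        1.18138579e+00, -1.78511967e-01]), 'joint_velocities': array([-0.00086302, -0.00050366,  0.00121473, -0.00056146,  0.00046333,
       -0.00061424]), 'joint_torque': array([ 1.36180770e-03, -4.40034699e+01, -1.76591152e+01,  6.33395906e-02,
        5.82154433e-02, -1.63221152e-04]), 'position': array([ 0.25173526, -0.57126346,  0.22157993]), 'tool_rot': array([ 9.78566523e-01,  2.05928158e-01, -3.52659956e-05, -1.07345657e-03]), 'ft_force': array([ 0.08319354, -0.28796277,  0.08902358]), 'moment': array([0.00336738, 0.03172668, 0.02905252]), 'grip_width': 0.08697150684658202}
scene housing_a call
   0.9 [288. 168.] [ 0.578 -0.064  0.087]
   0.89 [184. 189.] [ 0.558 -0.255  0.087]
   0.74 [242. 179.] [ 0.569 -0.153  0.084]
scene housing_a call
   0.92 [194. 220.] [ 0.593 -0.254  0.041]
   0.8 [244. 208.] [ 0.601 -0.163  0.043]
   0.59 [294. 197.] [ 0.612 -0.069  0.045]
scene rack call
   0.71 [240. 216.] [ 0.603 -0.173  0.029]
scene rack call
   0.83 [245. 218.] [ 0.607 -0.164  0.
[... 1116 characters left out ...]
 0.074]
top pocket_mid call
   0.67 [380. 214.] [ 0.582 -0.128  0.056]
top pocket_mid call
   0.77 [394. 212.] [ 0.582 -0.156  0.068]
top crate call
   0.75 [238. 232.] [0.582 0.2   0.003]
top crate call
   0.78 [244. 231.] [0.579 0.182 0.029]
top pad call
   0.74 [256. 217.] [0.613 0.157 0.006]
   0.44 [381. 213.] [ 0.588 -0.134  0.032]
top pad call
   0.9 [257. 214.] [0.62  0.152 0.008]
   0.52 [233. 247.] [0.543 0.203 0.057]
top jar_1 call
   0.8 [259. 240.] [0.552 0.145 0.052]
   0.75 [230. 216.] [0.614 0.207 0.052]
   0.67 [233. 244.] [0.547 0.202 0.058]
top jar_1 call
   0.69 [231. 218.] [0.608 0.206 0.053]
   0.65 [233. 245.] [0.547 0.203 0.053]
   0.49 [264. 242.] [0.549 0.137 0.038]
```

View pics/scene0.png

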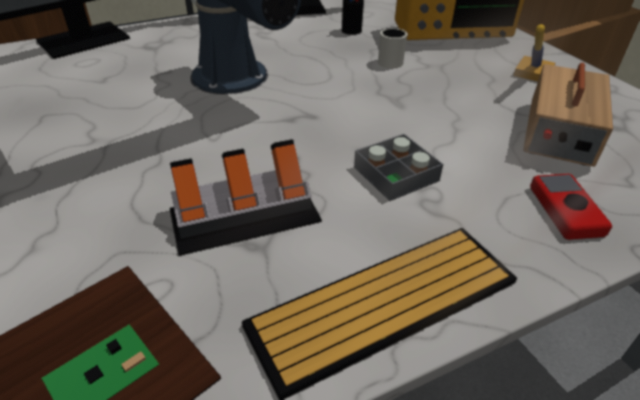

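View pics/top0.png

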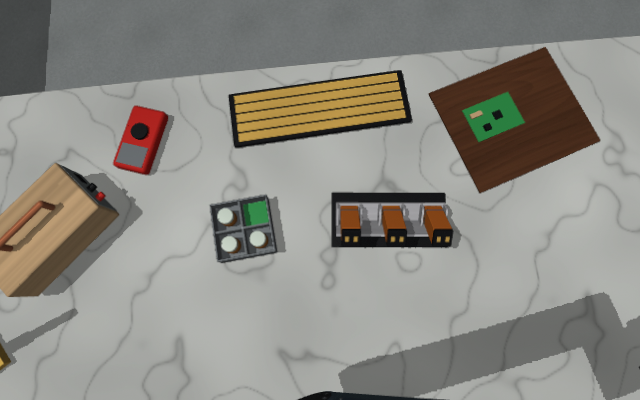

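```bash
cat > m.py <<'E'
from h import *
from scipy import ndimage
for n in ['top','scene']:
    c=cam(n)
    P,C,uv=cloud(c)
    hsv=cv2.cvtColor(c['color'],cv2.COLOR_RGB2HSV)[uv[:,1],uv[:,0]]
    m=(hsv[:,0]>3)&(hsv[:,0]<16)&(hsv[:,1]>150)&(P[:,0]>.45)&(P[:,0]<.68)&(P[:,1]>-.3)&(P[:,1]<.0)&(P[:,2]>.02)
    img=np.zeros((400,640),np.uint8); img[uv[m,1],uv[m,0]]=1
    l,k=ndimage.label(img)
    for i in range(1,k+1):
        mm=m&(l[uv[:,1],uv[:,0]]==i)
        if mm.sum()<40: continue
        Q=P[mm]
        # fit plane robust
        cen=np.median(Q,0); w=np.ones(len(Q),bool)
        for _ in range(8):
            cen=Q[w].mean(0); U,S,V=np.linalg.svd(Q[w]-cen,full_matrices=False); nn=V[2]*np.sign(V[2][2]); w=abs((Q-cen)@nn)<.004
        print(n,'housing',mm.sum(),w.sum(),'cen',np.round(cen,4),'normal',np.round(nn,3),'yaw',np.round(np.degrees(np.arctan2(nn[1],nn[0])),1),'x',np.round(np.percentile(Q[:,0],[2,98]),3),'y',np.round(np.percentile(Q[:,1],[2,98]),3),'z',np.round(np.percentile(Q[:,2],[2,98]),3))
    # rack base: dark low pts
    r=(P[:,0]>.45)&(P[:,0]<.72)&(P[:,1]>-.33)&(P[:,1]<.03)&(P[:,2]>.012)
    R=cv2.minAreaRect(P[r][:,:2].astype(np.float32)*1000); print('rack rect',R)
    rb=r&(C.max(1)<60)&(P[:,2]<.04); print('dark z',np.percentile(P[rb][:,2],[5,50,95])); print(cv2.minAreaRect(P[rb][:,:2].astype(np.float32)*1000))
    # crate
    r=(P[:,0]>.47)&(P[:,0]<.72)&(P[:,1]>.07)&(P[:,1]<.29)&(P[:,2]>.036)&(P[:,2]<.049)
    Q=P[r][:,:2]; print('crate rect',cv2.minAreaRect(Q.astype(np.float32)*1000),len(Q))
    g=(hsv[:,0]>45)&(hsv[:,0]<80)&(hsv[:,1]>120)&(P[:,0]>.5)&(P[:,0]<.7)&(P[:,1]>.05)&(P[:,1]<.3)
    if g.sum()>5: print('pad',P[g].mean(0),cv2.minAreaRect(P[g][:,:2].astype(np.float32)*1000))
    if n=='top':
        s=cv2.resize(c['color'][180:270,200:460],None,fx=3,fy=3,interpolation=cv2.INTER_CUBIC); cv2.imwrite('pics/topzoom.png',s[:,:,::-1])
E
python3 m.py
```

```text
top housing 50 50 cen [ 0.6061 -0.0605  0.0506] normal [ 0.826 -0.084  0.557] yaw -5.8 x [0.601 0.611] y [-0.078 -0.043] z [0.045 0.057]
top housing 51 51 cen [ 0.5965 -0.1544  0.0496] normal [ 0.803 -0.093  0.589] yaw -6.6 x [0.592 0.601] y [-0.173 -0.136] z [0.044 0.055]
top housing 51 51 cen [ 0.5867 -0.2488  0.0493] normal [ 0.771 -0.057  0.634] yaw -4.2 x [0.583 0.591] y [-0.266 -0.231] z [0.044 0.054]
top housing 331 328 cen [ 0.5711 -0.0562  0.0921] normal [ 0.761 -0.08   0.643] yaw -6.0 x [0.549 0.595] y [-0.076 -0.037] z [0.063 0.118]
top housing 409 344 cen [ 0.5611 -0.1497  0.0922] normal [ 0.772 -0.056  0.633] yaw -4.2 x [0.525 0.585] y [-0.17  -0.127] z [0.06  0.121]
top housing 476 353 cen [ 0.55   -0.2434  0.0953] normal [ 0.768 -0.014  0.64 ] yaw -1.0 x [0.515 0.575] y [-0.262 -0.222] z [0.052 0.123]
rack rect ((571.1497192382812, -151.0563201904297), (263.2801513671875, 133.5225067138672), 84.66753387451172)
dark z [0.01210618 0.01248472 0.01395678]
((576.2476196289062, -151.4201202392578), (262.19659423828125, 122.57189178466797), 84.04961395263672)
crate rect ((586
[... 896 characters left out ...]
.589 0.602] y [-0.178 -0.141] z [0.044 0.057]
scene housing 212 209 cen [ 0.5863 -0.2532  0.0507] normal [ 0.776 -0.085  0.625] yaw -6.2 x [0.58  0.593] y [-0.271 -0.235] z [0.043 0.058]
rack rect ((560.0198364257812, -155.18971252441406), (250.84414672851562, 106.49337005615234), 84.55447387695312)
dark z [0.01307622 0.02332048 0.03400477]
((603.3619995117188, -163.9835205078125), (253.50146484375, 48.123619079589844), 74.27676391601562)
crate rect ((586.4242553710938, 179.18215942382812), (135.423583984375, 135.10516357421875), 4.768404483795166) 1088
pad [0.60146451 0.16122073 0.00686446] ((601.204345703125, 160.83840942382812), (16.973642349243164, 20.115253448486328), 57.57566452026367)
```

View pics/topzoom.png

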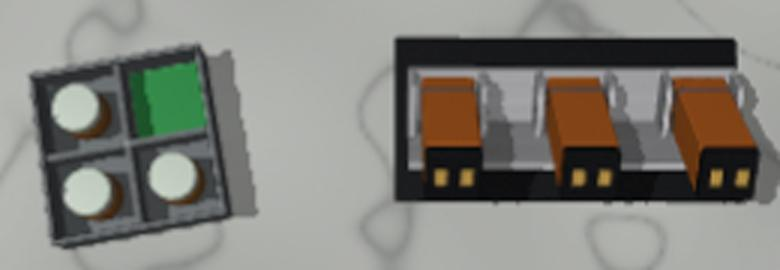

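Request:
move_arm(
  rows=[23, 37, 4, 0, 0, -0.129, 0, 23, 37, 4, 0, 0, -0.129, 0, 23, 37, 4, 0, 0, -0.129, 0, 23, 37, 4, 0, 0, -0.128, 0, 23, 37, 3, -0.0139, -0.1389, 0, 0, 23, 37, 3, -0.0139, -0.1389, 0, 0, 23, 37, 3, -0.0139, -0.1389, 0, 0, 23, 37, 3, -0.0139, -0.1389, 0, 0, 23, 37, 0, -0.0139, -0.1389, 0, 0, 0, 0, 0, 0, 0, 0, 0, 0, 0, 0, 0, 0, 0, 0],
  grip_force=50,
)

```text
time: 2.5
position: [0.4506, -0.2557, 0.2502]
tool_rot: [0.949, -0.043, 0.311, 0.012]
ft_force: [0.6, -0.2, -0.2]
grip_width: 0.0867
```

```bash
cat > w.py <<'E'
import sys
from h import *
from scipy.spatial.transform import Rotation as Rt
c=cam('wrist',sys.argv[1]); o=c['obs']
T=np.eye(4);T[:3,:3]=Rt.from_quat(o['tool_rot']).as_matrix();T[:3,3]=o['position']
M=T@np.array(c['tool_from_camera']); c['R']=M[:3,:3].T; c['t']=-M[:3,:3].T@M[:3,3]
print('t',o['time'],'tcp',np.round(o['position'],4),'x',np.round(T[:3,0],3),'y',np.round(T[:3,1],3),'z',np.round(T[:3,2],3),'q',np.round(o['q'],2),'F',np.round(o['ft_force'],2))
psi=np.radians(-5.7);t=np.radians(40)
ex=np.array([np.cos(psi),np.sin(psi),0]);ey=np.array([-np.sin(psi),np.cos(psi),0]);zt=np.sin(t)*ex-np.cos(t)*np.array([0,0,1])
D=np.c_[np.cross(-ey,zt),-ey,zt]
print('rot to rack lean',np.round(Rt.from_matrix(D@T[:3,:3].T).as_rotvec(),4))
P,C,uv=cloud(c)
hsv=cv2.cvtColor(c['color'],cv2.COLOR_RGB2HSV)[uv[:,1],uv[:,0]]
np.savez('w.npz',P=P,C=C,uv=uv,hsv=hsv,ex=ex,ey=ey,zt=zt)
E
python3 w.py w1.png
```

```text
t 2.5 tcp [ 0.4506 -0.2557  0.2502] x [ 0.802 -0.075  0.592] y [-0.09  -0.996 -0.005] z [ 0.59  -0.049 -0.806] q [-1.04  0.23  2.09  0.93  0.65 -0.1 ] F [ 0.56 -0.24 -0.19]
rot to rack lean [-0.0107 -0.0635 -0.0096]
```

View pics/w1.png

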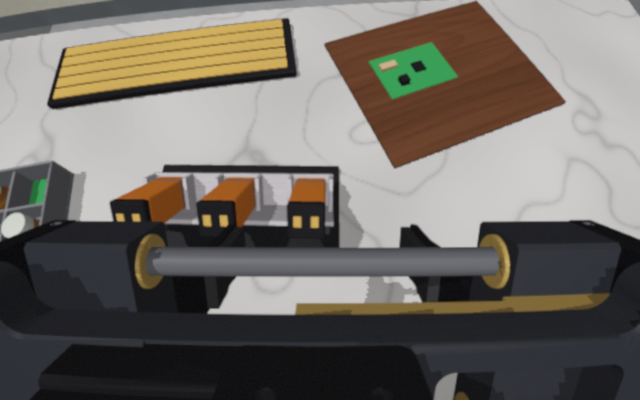

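```bash
cat > hs.py <<'E'
import numpy as np,cv2
from scipy import ndimage
d=np.load('w.npz');P,C,uv,hsv,ex,ey=[d[k] for k in ['P','C','uv','hsv','ex','ey']]
m=(hsv[:,0]>3)&(hsv[:,0]<16)&(hsv[:,1]>150)&(P[:,2]>.04)&(P[:,2]<.14)&(P[:,0]>.45)&(P[:,0]<.68)&(P[:,1]<0.02)
img=np.zeros((400,640),np.uint8); img[uv[m,1],uv[m,0]]=1
l,k=ndimage.label(img)
n0=np.cos(np.radians(40))*ex+np.sin(np.radians(40))*np.array([0,0,1])
for i in range(1,k+1):
    mm=m&(l[uv[:,1],uv[:,0]]==i)
    if mm.sum()<60: continue
    Q=P[mm]; h=Q@n0; top=np.percentile(h,85); f=abs(h-top)<.003
    Q=Q[f]; y=Q@ey
    c=Q.mean(0);U,S,V=np.linalg.svd(Q-c,full_matrices=False);n=V[2]*np.sign(V[2][2])
    print(mm.sum(),f.sum(),'n',np.round(n,3),'cen',np.round(c,4),'rack-y lo/hi',np.round(np.percentile(y,[1,99])*1e3,1),'mid',round(np.mean(np.percentile(y,[1,99]))*1e3,1), 'O_x(rack)',np.round(((c@ex)-.02*n0@ex+ (c[2]-.03-.02*n0[2])*np.tan(np.radians(40)))*1e3,1))
O=np.array([.587,-.156,.03]);print('exp mid y',O@ey,O@ex)
E
python3 hs.py
```

```text
1192 705 n [ 0.759 -0.101  0.643] cen [ 0.561  -0.1561  0.0915] rack-y lo/hi [-116.9  -80.7] mid -98.8 O_x(rack) 599.2
691 691 n [ 0.762 -0.086  0.642] cen [ 0.552  -0.2484  0.0906] rack-y lo/hi [-210.4 -174.3] mid -192.4 O_x(rack) 598.8
1473 619 n [ 0.757 -0.112  0.644] cen [ 0.5682 -0.0635  0.0945] rack-y lo/hi [-22.1  12.1] mid -5.0 O_x(rack) 599.7
exp mid y -0.09692797581443521 0.5995915005272475
```

Request:
move_arm(
  rows=[11.5, 3.2, -31, -0.004, -0.021, -0.003, 0, 11.5, 3.2, -31, -0.004, -0.021, -0.003, 0, 11.5, 3.2, -31, -0.003, -0.021, -0.003, 0, 11.5, 3.1, -31, 0, 0, 0, 0, 0, 0, 0, 0, 0, 0, 0, 0, 0, 0, 0, 0, 0, 0],
)

```text
time: 3.15
position: [0.4954, -0.2441, 0.1349]
tool_rot: [0.939, -0.045, 0.341, 0.015]
ft_force: [0.6, 0.5, 0.1]
grip_width: 0.0873
```

```bash
python3 w.py w2.png; python3 hs.py
```

```text
t 3.15 tcp [ 0.4954 -0.2441  0.1349] x [ 0.763 -0.075  0.642] y [-0.095 -0.995 -0.004] z [ 0.639 -0.059 -0.767] q [-0.95  0.55  2.18  1.74  0.51 -0.92] F [0.58 0.53 0.15]
rot to rack lean [-0.0036 -0.0011 -0.0039]
2484 1251 n [ 0.758 -0.106  0.643] cen [ 0.5597 -0.1568  0.0931] rack-y lo/hi [-116.7  -81.1] mid -98.9 O_x(rack) 599.4
3021 1121 n [ 0.753 -0.125  0.646] cen [ 0.5671 -0.0652  0.0958] rack-y lo/hi [-22.3  11.9] mid -5.2 O_x(rack) 599.9
1119 1119 n [ 0.762 -0.083  0.642] cen [ 0.5478 -0.2474  0.0961] rack-y lo/hi [-209.9 -173.9] mid -191.9 O_x(rack) 599.0
exp mid y -0.09692797581443521 0.5995915005272475
```

View pics/w2.png

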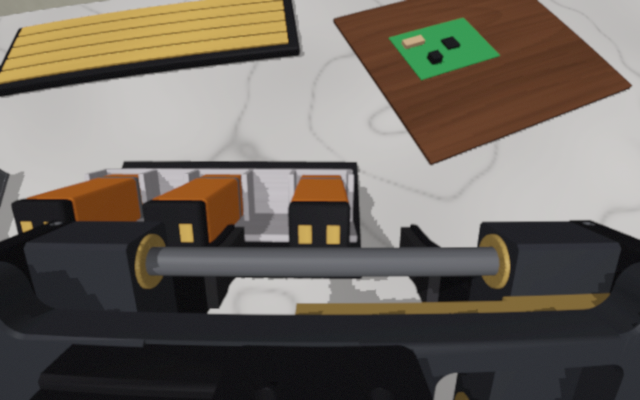

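Request:
move_arm(
  rows=[15, -1, -20, 0, 0, 0, 0, 15, -1, -20, 0, 0, 0, 0, 16, 0, -20, 0, 0, 0, 0, 0, 0, 0, 0, 0, 0, 0, 0, 0, 0, 0, 0, 0, 0],
)

```text
time: 3.7
position: [0.5411, -0.2457, 0.077]
tool_rot: [0.938, -0.045, 0.342, 0.016]
ft_force: [0.2, -0.4, 0.5]
grip_width: 0.0867
```

```bash
python3 w.py w3.png; python3 hs.py
```

```text
t 3.7 tcp [ 0.5411 -0.2457  0.077 ] x [ 0.762 -0.074  0.643] y [-0.095 -0.995 -0.001] z [ 0.641 -0.06  -0.766] q [-0.85  0.71  2.11  2.01  0.51 -1.12] F [ 0.24 -0.41  0.53]
rot to rack lean [-0.0012  0.0009 -0.0039]
108 108 n [ 0.762 -0.083  0.642] cen [ 0.6046 -0.0612  0.0527] rack-y lo/hi [-17.9  12.8] mid -2.6 O_x(rack) 600.6
223 179 n [ 0.75  -0.092  0.655] cen [ 0.5948 -0.1584  0.0517] rack-y lo/hi [-116.3  -81.4] mid -98.8 O_x(rack) 599.7
168 168 n [ 0.772 -0.082  0.631] cen [ 0.5854 -0.2498  0.0515] rack-y lo/hi [-209.  -174.1] mid -191.5 O_x(rack) 599.2
2430 1180 n [ 0.759 -0.131  0.638] cen [ 0.5788 -0.0697  0.0812] rack-y lo/hi [-22.4  12. ] mid -5.2 O_x(rack) 599.8
3247 1799 n [ 0.763 -0.11   0.637] cen [ 0.5656 -0.1581  0.0864] rack-y lo/hi [-116.8  -80.9] mid -98.8 O_x(rack) 599.7
3220 3219 n [ 0.761 -0.083  0.643] cen [ 0.5464 -0.2472  0.0981] rack-y lo/hi [-209.9 -173.4] mid -191.7 O_x(rack) 599.2
exp mid y -0.09692797581443521 0.5995915005272475
```

View pics/w3.png

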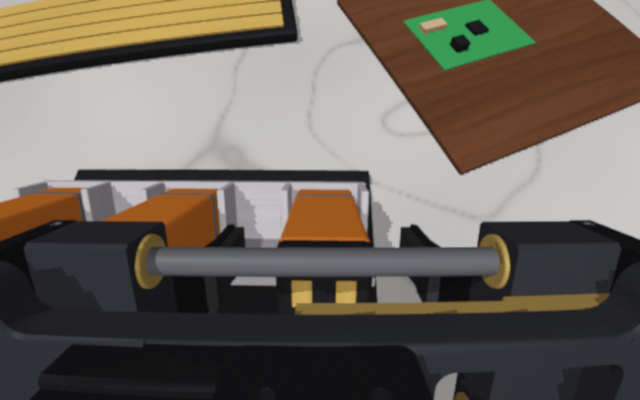

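Request:
move_arm(
  rows=[0, 0, 0, 0, 0, 0, 0.3, 0, 0, 0, 0, 0, 0, 0.5, 0, 0, 0, 0, 0, 0, 0.7, 0, 0, 0, 0, 0, 0, 1, 0, 0, 0, 0, 0, 0, 1, 0, 0, 0, 0, 0, 0, 1],
  grip_force=40,
)

```text
time: 4.35
position: [0.5407, -0.245, 0.075]
tool_rot: [0.939, -0.046, 0.341, 0.015]
ft_force: [-0.3, 0.0, 0.3]
grip_width: 0.047
```

```bash
python3 -c "
from h import *
o=robot.get_obs();print({k:np.round(o[k],3) for k in ['time','position','ft_force','moment','grip_width','joint_torque']})"
```

```text
{'time': np.float64(4.35), 'position': array([ 0.541, -0.245,  0.075]), 'ft_force': array([-0.277,  0.046,  0.283]), 'moment': array([ 0.051,  0.391, -0.005]), 'grip_width': np.float64(0.047), 'joint_torque': array([-2.1000e-02, -3.6758e+01, -2.3190e+00,  5.0700e-01,  2.1430e+00,
        2.4000e-02])}
```

Still closing; wait, then lift 35 mm straight up.

Request:
move_arm(
  rows=[0, 0, 0, 0, 0, 0, 1, 0, 0, 0, 0, 0, 0, 1, 0, 0, 0, 0, 0, 0, 1, 0, 0, 0, 0, 0, 0, 1],
)

```text
time: 4.75
position: [0.5407, -0.2452, 0.075]
tool_rot: [0.939, -0.046, 0.341, 0.015]
ft_force: [-1.1, -0.2, 0.4]
grip_width: 0.0398
```

Request:
move_arm(
  rows=[0, 0, 7, 0, 0, 0, 1, 0, 0, 10, 0, 0, 0, 1, 0, 0, 10, 0, 0, 0, 1, 0, 0, 8, 0, 0, 0, 1, 0, 0, 0, 0, 0, 0, 1, 0, 0, 0, 0, 0, 0, 1, 0, 0, 0, 0, 0, 0, 1, 0, 0, 0, 0, 0, 0, 1],
)

```text
time: 5.55
position: [0.5405, -0.2448, 0.1094]
tool_rot: [0.939, -0.046, 0.341, 0.015]
ft_force: [-0.6, -0.2, -2.1]
grip_width: 0.0395
```

```bash
python3 w.py w4.png; python3 hs.py;  python3 -c "
from h import *
for i in range(3):
  o=robot.get_obs();print({k:np.round(o[k],3) for k in ['time','position','ft_force','moment','grip_width']});cam('top')"
```

```text
t 5.55 tcp [ 0.5405 -0.2448  0.1094] x [ 0.764 -0.076  0.641] y [-0.096 -0.995 -0.004] z [ 0.638 -0.058 -0.768] q [-0.85  0.63  2.1   1.84  0.48 -0.92] F [-0.55 -0.21 -2.06]
rot to rack lean [-0.004  -0.0021 -0.0036]
214 214 n [ 0.77  -0.08   0.633] cen [ 0.5857 -0.2487  0.0854] rack-y lo/hi [-207.7 -170.9] mid -189.3 O_x(rack) 627.9
1887 1886 n [ 0.763 -0.08   0.641] cen [ 0.5554 -0.2462  0.1217] rack-y lo/hi [-208.  -171.7] mid -189.8 O_x(rack) 628.0
137 137 n [ 0.752 -0.074  0.655] cen [ 0.6039 -0.0626  0.0536] rack-y lo/hi [-17.5  13.4] mid -2.0 O_x(rack) 600.9
188 185 n [ 0.758 -0.094  0.646] cen [ 0.5945 -0.1589  0.0517] rack-y lo/hi [-116.3  -80.7] mid -98.5 O_x(rack) 599.5
1332 644 n [ 0.755 -0.114  0.646] cen [ 0.5837 -0.062   0.0768] rack-y lo/hi [-22.1  13.6] mid -4.3 O_x(rack) 600.1
377 364 n [ 0.777 -0.102  0.621] cen [ 0.5802 -0.1573  0.0698] rack-y lo/hi [-116.2  -80.8] mid -98.5 O_x(rack) 600.2
exp mid y -0.09692797581443521 0.5995915005272475
{'time': np.float64(5.6), 'position': array([ 0.541, -0.245,  0.109]), 'ft_force': array([-0.053, -0.766, -2.217]), 'moment': array([0.068, 0.605, 0.022]), 'grip_width': np.float64(0.04)}
{'time': np.float64(5.65), 'position': array([ 0.541, -0.245,  0.11 ]), 'ft_force': array([-0.167,  0.87 , -1.528]), 'moment': array([0.136, 0.477, 0.03 ]), 'grip_width': np.float64(0.04)}
{'time': np.float64(5.7), 'position': array([ 0.541, -0.245,  0.11 ]), 'ft_force': array([-0.392, -0.169, -1.879]), 'moment': array([ 0.132,  0.603, -0.016]), 'grip_width': np.float64(0.04)}
```

View pics/w4.png

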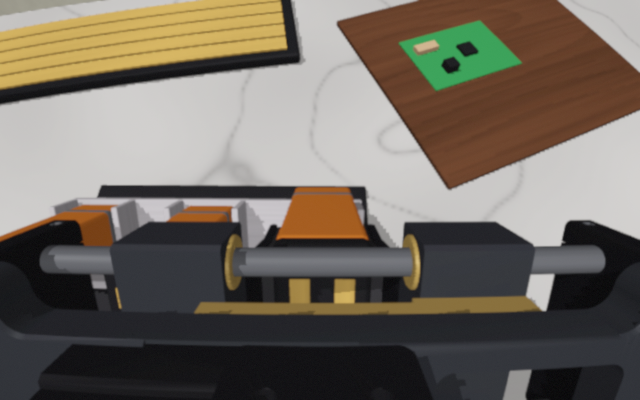

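Request:
move_arm(
  rows=[0, 0, -10, 0, 0, 0, 1, 0, 0, -10, 0, 0, 0, 1, 0, 0, -8, 0, 0, 0, 1, 0, 0, -4, 0, 0, 0, 1, 0, 0, -2, 0, 0, 0, 1, 0, 0, 0, 0, 0, 0, 1, 0, 0, 0, 0, 0, 0, 1],
)

```text
time: 6.45
position: [0.5409, -0.2451, 0.0763]
tool_rot: [0.939, -0.046, 0.341, 0.015]
ft_force: [-0.1, -0.4, -1.7]
grip_width: 0.0397
```

```bash
python3 w.py w5.png; python3 hs.py;  python3 -c "
from h import *
o=robot.get_obs();print({k:np.round(o[k],3) for k in ['time','position','ft_force','moment','grip_width']})"
```

```text
t 6.45 tcp [ 0.5409 -0.2451  0.0763] x [ 0.763 -0.075  0.642] y [-0.096 -0.995 -0.003] z [ 0.639 -0.059 -0.767] q [-0.85  0.71  2.11  2.    0.51 -1.11] F [-0.13 -0.36 -1.74]
rot to rack lean [-0.0029 -0.0008 -0.0035]
137 137 n [ 0.763 -0.083  0.641] cen [ 0.6044 -0.0614  0.0528] rack-y lo/hi [-15.7  12.8] mid -1.4 O_x(rack) 600.6
199 199 n [ 0.767 -0.078  0.637] cen [ 0.5859 -0.2489  0.0526] rack-y lo/hi [-207.5 -172.4] mid -189.9 O_x(rack) 600.6
184 158 n [ 0.745 -0.091  0.661] cen [ 0.5945 -0.1598  0.0519] rack-y lo/hi [-116.4  -81.5] mid -99.0 O_x(rack) 599.7
5471 3775 n [ 0.765 -0.078  0.639] cen [ 0.5656 -0.1272  0.0902] rack-y lo/hi [-116.3    9.6] mid -53.4 O_x(rack) 599.9
3256 3224 n [ 0.761 -0.078  0.644] cen [ 0.5466 -0.2455  0.0996] rack-y lo/hi [-208.4 -171.7] mid -190.1 O_x(rack) 600.6
exp mid y -0.09692797581443521 0.5995915005272475
{'time': np.float64(6.5), 'position': array([ 0.541, -0.245,  0.076]), 'ft_force': array([ 0.608,  0.125, -2.139]), 'moment': array([0.065, 0.5  , 0.014]), 'grip_width': np.float64(0.04)}
```

Request:
move_arm(
  rows=[0, 0, -1.3, 0, 0, 0, 1, 0, 0, 0, 0, 0, 0, 0.8, 0, 0, 0, 0, 0, 0, 0.4, 0, 0, 0, 0, 0, 0, 0, 0, 0, 0, 0, 0, 0, 0, 0, 0, 0, 0, 0, 0, 0],
)

```text
time: 7.1
position: [0.5408, -0.2451, 0.0748]
tool_rot: [0.939, -0.046, 0.341, 0.015]
ft_force: [-0.3, 0.4, -0.4]
grip_width: 0.0636
```

```bash
python3 w.py w6.png; python3 hs.py;  python3 -c "
from h import *
o=robot.get_obs();print({k:np.round(o[k],3) for k in ['time','position','ft_force','moment','grip_width']})"
```

```text
t 7.1 tcp [ 0.5408 -0.2451  0.0748] x [ 0.763 -0.075  0.642] y [-0.096 -0.995 -0.003] z [ 0.639 -0.059 -0.767] q [-0.85  0.72  2.11  2.01  0.51 -1.12] F [-0.31  0.45 -0.44]
rot to rack lean [-0.0031 -0.001  -0.0035]
135 135 n [ 0.759 -0.084  0.646] cen [ 0.6044 -0.0617  0.0529] rack-y lo/hi [-16.6  12.2] mid -2.2 O_x(rack) 600.6
210 159 n [ 0.74  -0.092  0.666] cen [ 0.5945 -0.1597  0.0518] rack-y lo/hi [-116.3  -81.5] mid -98.9 O_x(rack) 599.7
189 189 n [ 0.768 -0.082  0.635] cen [ 0.5857 -0.2486  0.0514] rack-y lo/hi [-207.5 -172.8] mid -190.1 O_x(rack) 599.4
5306 3187 n [ 0.765 -0.078  0.639] cen [ 0.5695 -0.1242  0.0859] rack-y lo/hi [-116.4   10. ] mid -53.2 O_x(rack) 599.8
3270 3270 n [ 0.76  -0.082  0.645] cen [ 0.5464 -0.2455  0.0982] rack-y lo/hi [-208.2 -171.8] mid -190.0 O_x(rack) 599.2
exp mid y -0.09692797581443521 0.5995915005272475
{'time': np.float64(7.15), 'position': array([ 0.541, -0.245,  0.075]), 'ft_force': array([0.43 , 0.31 , 0.333]), 'moment': array([0.099, 0.432, 0.   ]), 'grip_width': np.float64(0.068)}
```

View pics/w6.png

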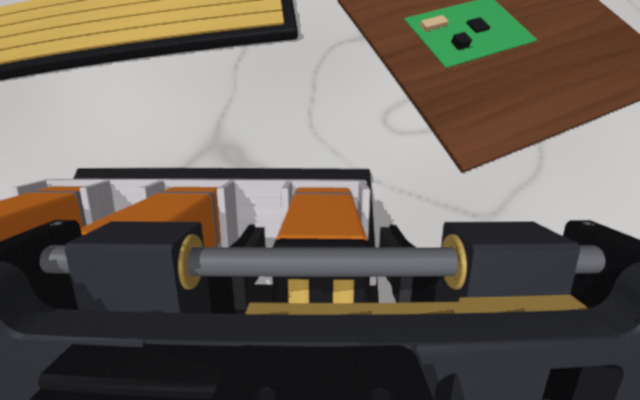

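Request:
move_arm(
  rows=[-13, 1, 15, 0, 0, 0, 0, -19, 2, 23, 0, 0, 0, 0, -19, 2, 23, 0, 0, 0, 0, 2, 23, 0, 0, 0, 0, 0, 2, 23, 0, 0, 0, 0, 0, 3, 24, 0, 0, 0, 0, 0, 3, 23, 0, 0, 0, 0, 0, 0, 0, 0, 0, 0, 0, 0, 0, 0, 0, 0, 0, 0, 0],
)

```text
time: 8.05
position: [0.5, -0.1468, 0.1358]
tool_rot: [0.939, -0.045, 0.341, 0.015]
ft_force: [0.4, 0.1, -0.8]
grip_width: 0.0874
```

```bash
python3 w.py w7.png; python3 hs.py
```

```text
t 8.05 tcp [ 0.5    -0.1468  0.1358] x [ 0.763 -0.075  0.642] y [-0.095 -0.995 -0.003] z [ 0.639 -0.059 -0.767] q [-0.74  0.54  2.3   2.16  0.49 -1.17] F [ 0.36  0.14 -0.8 ]
rot to rack lean [-0.0031 -0.0011 -0.0044]
2348 1113 n [ 0.757 -0.11   0.644] cen [ 0.5689 -0.0629  0.0941] rack-y lo/hi [-21.7  13.1] mid -4.3 O_x(rack) 600.0
1005 1005 n [ 0.762 -0.083  0.642] cen [ 0.5576 -0.1529  0.0964] rack-y lo/hi [-114.7  -78.9] mid -96.8 O_x(rack) 599.6
2196 1062 n [ 0.763 -0.049  0.644] cen [ 0.5482 -0.2414  0.0962] rack-y lo/hi [-205.1 -170. ] mid -187.6 O_x(rack) 598.9
exp mid y -0.09692797581443521 0.5995915005272475
```

View pics/w7.png

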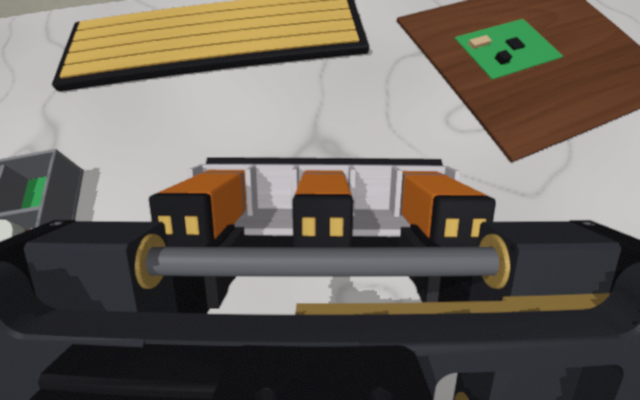

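Request:
move_arm(
  rows=[17, -2, -20, 0, 0, 0, 0, 17, -2, -20, 0, 0, 0, 0, 16.5, -1.5, -20, 0, 0, 0, 0, 0, 0, 0, 0, 0, 0, 0, 0, 0, 0, 0, 0, 0, 0.3, 0, 0, 0, 0, 0, 0, 0.5, 0, 0, 0, 0, 0, 0, 0.7, 0, 0, 0, 0, 0, 0, 1, 0, 0, 0, 0, 0, 0, 1, 0, 0, 0, 0, 0, 0, 1, 0, 0, 0, 0, 0, 0, 1, 0, 0, 0, 0, 0, 0, 1],
  grip_force=40,
)

```text
time: 9.3
position: [0.5502, -0.1525, 0.076]
tool_rot: [0.939, -0.046, 0.341, 0.015]
ft_force: [-1.1, 0.1, 1.9]
grip_width: 0.0402
```

Request:
move_arm(
  rows=[0, 0, 0, 0, 0, 0, 1, 0, 0, 0, 0, 0, 0, 1],
)

```text
time: 9.5
position: [0.5502, -0.1525, 0.076]
tool_rot: [0.939, -0.046, 0.341, 0.015]
ft_force: [-2.5, 0.2, 3.7]
grip_width: 0.0403
```

Request:
move_arm(
  rows=[0, 0, 7, 0, 0, 0, 1, 0, 0, 10, 0, 0, 0, 1, 0, 0, 10, 0, 0, 0, 1, 0, 0, 8, 0, 0, 0, 1, 0, 0, 0, 0, 0, 0, 1, 0, 0, 0, 0, 0, 0, 1, 0, 0, 0, 0, 0, 0, 1, 0, 0, 0, 0, 0, 0, 1],
)

```text
time: 10.3
position: [0.5498, -0.1523, 0.1099]
tool_rot: [0.939, -0.046, 0.34, 0.015]
ft_force: [0.5, -0.6, -3.9]
grip_width: 0.0396
```

```bash
python3 w.py w8.png; python3 hs.py;  python3 -c "
from h import *
for i in range(4):
  o=robot.get_obs();print({k:np.round(o[k],3) for k in ['time','position','ft_force','moment','grip_width']});cam('top')"
```

```text
t 10.3 tcp [ 0.5498 -0.1523  0.1099] x [ 0.764 -0.076  0.64 ] y [-0.096 -0.995 -0.004] z [ 0.638 -0.059 -0.768] q [-0.66  0.62  2.19  2.22  0.45 -1.14] F [ 0.54 -0.56 -3.91]
rot to rack lean [-0.004  -0.003  -0.0034]
252 252 n [ 0.77  -0.08   0.633] cen [ 0.5952 -0.157   0.0846] rack-y lo/hi [-114.9  -77.9] mid -96.4 O_x(rack) 627.5
1916 1916 n [ 0.765 -0.081  0.639] cen [ 0.565  -0.1539  0.1211] rack-y lo/hi [-115.1  -78.8] mid -97.0 O_x(rack) 627.8
194 185 n [ 0.762 -0.091  0.641] cen [ 0.6045 -0.0644  0.0517] rack-y lo/hi [-21.2  14.3] mid -3.5 O_x(rack) 600.0
169 169 n [ 0.783 -0.072  0.618] cen [ 0.5854 -0.2485  0.0517] rack-y lo/hi [-205.8 -172.7] mid -189.2 O_x(rack) 599.3
418 402 n [ 0.774 -0.1    0.626] cen [ 0.5901 -0.0631  0.0698] rack-y lo/hi [-21.3  14.2] mid -3.6 O_x(rack) 600.7
308 301 n [ 0.781 -0.063  0.621] cen [ 0.5719 -0.2455  0.0687] rack-y lo/hi [-205.8 -170.7] mid -188.2 O_x(rack) 599.8
exp mid y -0.09692797581443521 0.5995915005272475
{'time': np.float64(10.35), 'position': array([ 0.55 , -0.152,  0.11 ]), 'ft_force': array([ 0.874, -0.516, -4.678]), 'moment': array([0.107, 0.853, 0.045]), 'grip_width': np.float64(0.04)}
{'time': np.float64(10.4), 'position': array([ 0.55 , -0.152,  0.11 ]), 'ft_force': array([-0.619,  0.346, -4.144]), 'moment': array([ 0.101,  0.937, -0.023]), 'grip_width': np.float64(0.04)}
{'time': np.float64(10.45), 'position': array([ 0.55 , -0.152,  0.11 ]), 'ft_force': array([-0.465, -0.025, -4.092]), 'moment': array([ 0.164,  0.889, -0.012]), 'grip_width': np.float64(0.04)}
{'time': np.float64(10.5), 'position': array([ 0.55 , -0.152,  0.11 ]), 'ft_force': array([-0.545,  0.436, -4.294]), 'moment': array([ 0.131,  0.899, -0.006]), 'grip_width': np.float64(0.04)}
```

Request:
move_arm(
  rows=[0, 0, 15, 0, 0, 0, 1, 0, 0, 25, 0, 0, 0, 1, 0, 0, 30, 0, 0, 0, 1, 0, 0, 30, 0, 0, 0, 1, 0, 10, 10, 0, 0, 0, 1, 0, 20, 0, 0, 0, 0, 1, 1, 30, 0, 0.014, 0.139, 0, 1, 2, 40, 0, 0.014, 0.139, 0, 1, 2, 40, 0, 0.014, 0.139, 0, 1, 2, 40, 0, 0.014, 0.139, 0, 1, 2, 40, 0, 0.014, 0.139, 0, 1, 1, 35, 0, 0, 0, 0.092, 1],
)

```text
time: 11.75
position: [0.564, 0.0005, 0.2066]
tool_rot: [0.969, 0.014, 0.239, -0.053]
ft_force: [1.4, -0.4, -3.5]
grip_width: 0.0396
```

Request:
move_arm(
  rows=[0, 30, 0, 0, 0, 0.092, 1, 0, 17, 0, 0, 0, 0, 1, 0, 0, 0, 0, 0, 0, 1, 0, 0, 0, 0, 0, 0, 1],
)

```text
time: 12.15
position: [0.562, 0.0479, 0.2055]
tool_rot: [0.968, 0.058, 0.236, -0.064]
ft_force: [0.4, 0.5, -4.6]
grip_width: 0.0397
```

```bash
python3 w.py w9.png; cat > cr.py <<'E'
import numpy as np,cv2
d=np.load('w.npz');P,C,uv,hsv=[d[k] for k in ['P','C','uv','hsv']]
g=(hsv[:,0]>45)&(hsv[:,0]<80)&(hsv[:,1]>120)&(P[:,0]>.5)&(P[:,0]<.7)&(P[:,1]>.05)&(P[:,1]<.3)&(P[:,2]<.03)
if g.sum()>20: print('pad',g.sum(),P[g].mean(0),cv2.minAreaRect(P[g][:,:2].astype(np.float32)*1000))
r=(P[:,0]>.49)&(P[:,0]<.69)&(P[:,1]>.08)&(P[:,1]<.28)&(P[:,2]>.040)&(P[:,2]<.048)
print('crate',r.sum(),cv2.minAreaRect(P[r][:,:2].astype(np.float32)*1000),np.median(P[r][:,2]))
E
python3 cr.py
```

```text
t 12.15 tcp [0.562  0.0479 0.2055] x [0.882 0.083 0.464] y [ 0.143 -0.985 -0.096] z [ 0.449  0.151 -0.88 ] q [-0.26  0.35  1.97  0.62  0.47  0.68] F [ 0.41  0.45 -4.55]
rot to rack lean [-0.0913 -0.2153 -0.2529]
pad 1386 [0.6213237  0.15733038 0.0077151 ] ((621.9801635742188, 157.6430206298828), (52.14169692993164, 48.838592529296875), 7.326480865478516)
crate 1032 ((606.9340209960938, 185.02493286132812), (89.22980499267578, 132.59524536132812), 4.712017059326172) 0.0441929234367059
```

View pics/w9.png

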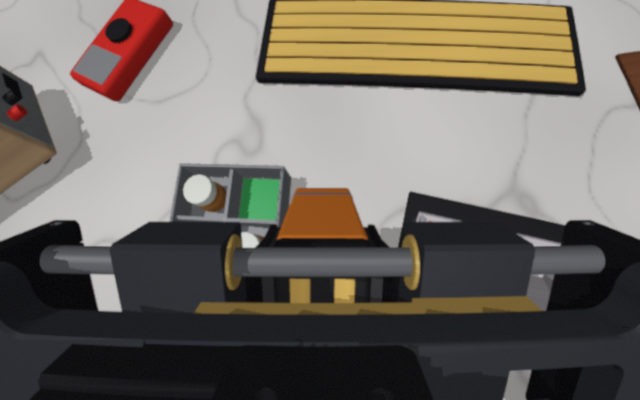

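```bash
cat > up.py <<'E'
from h import *
from scipy.spatial.transform import Rotation as Rt
o=robot.get_obs();R=Rt.from_quat(o['tool_rot']).as_matrix()
p=np.radians(4.85);x=np.array([np.cos(p),np.sin(p),0]);z=np.array([0,0,-1.])
D=np.c_[x,np.cross(z,x),z]
v=Rt.from_matrix(D@R.T).as_rotvec()
print('t',o['time'],'rot',np.round(v,4),np.degrees(np.linalg.norm(v)),'d to pad',np.round((np.array([.6206,.1533,0])-o['position'])*1e3,1),'F',np.round(o['ft_force'],2),'q',np.round(o['q'],2),o['grip_width'])
E
python3 up.py
```

```text
t 12.2 rot [-0.1484  0.4719 -0.034 ] 28.408578439892533 d to pad [  58.2  106.1 -205.6] F [-0.69 -0.31 -3.98] q [-0.26  0.35  1.97  0.62  0.47  0.68] 0.03976386982887384
```

Request:
move_arm(
  rows=[0, 8, 0, -0.0165, 0.0524, -0.0038, 1, 0, 8, 0, -0.0165, 0.0524, -0.0038, 1, 0, 8, 0, -0.0165, 0.0524, -0.0038, 1, 0, 8, 0, -0.0165, 0.0524, -0.0038, 1, 0, 8, 0, -0.0165, 0.0524, -0.0038, 1, 0, 8, 0, -0.0165, 0.0524, -0.0038, 1, 0, 8, 0, -0.0165, 0.0524, -0.0038, 1, 0, 8, 0, -0.0165, 0.0524, -0.0038, 1, 0, 8, 0, -0.0165, 0.0524, -0.0038, 1, 0, 0, 0, 0, 0, 0, 1, 0, 0, 0, 0, 0, 0, 1],
)

```text
time: 13.3
position: [0.5629, 0.1185, 0.2054]
tool_rot: [0.999, 0.042, 0.001, 0.0]
ft_force: [-0.6, -0.7, -4.4]
grip_width: 0.0399
```

```bash
python3 w.py w10.png; python3 cr.py; python3 up.py
```

```text
t 13.3 tcp [0.5629 0.1185 0.2054] x [0.996 0.084 0.001] y [ 0.084 -0.996  0.   ] z [ 0.001 -0.    -1.   ] q [ 0.01  0.48  1.58 -0.    1.08  1.5 ] F [-0.58 -0.73 -4.4 ]
rot to rack lean [-0.0051 -0.6977 -0.1756]
pad 2318 [0.62086947 0.15356473 0.00797602] ((620.0618286132812, 153.84738159179688), (54.85313034057617, 54.062137603759766), 4.653362274169922)
crate 2067 ((585.3128051757812, 183.41015625), (132.33456420898438, 131.79803466796875), 4.885139465332031) 0.044554150666423896
t 13.35 rot [0.0004 0.0008 0.0012] 0.08859828656198021 d to pad [  58.2   34.9 -205.5] F [-0.06 -0.06 -3.64] q [ 0.01  0.48  1.58 -0.    1.08  1.5 ] 0.040028183464529785
```

View pics/w10.png

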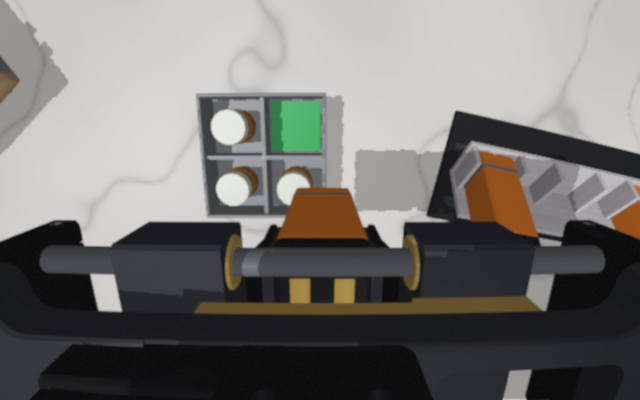

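```bash
python3 - <<'E'
import numpy as np
d=np.load('w.npz');P,hsv=d['P'],d['hsv']
m=(hsv[:,0]>3)&(hsv[:,0]<16)&(hsv[:,1]>150)&(abs(P[:,0]-.583)<.03)&(abs(P[:,1]-.12)<.04)&(P[:,2]>.1)
Q=P[m];Q=Q[abs(Q[:,0]-np.median(Q[:,0]))<.006];c=Q.mean(0);n=np.linalg.svd(Q-c,full_matrices=False)[2][2]
p=np.radians(4.85);ex=np.array([np.cos(p),np.sin(p),0]);ey=np.array([-np.sin(p),np.cos(p),0])
t=np.array([.5629,.1185,.2054])
print(len(Q),n,'face x',(Q-t).mean(0)@ex,'y',np.percentile((Q-t)@ey,[1,99]),'z',np.percentile(Q[:,2],[0.5,99.5]))
E
```

```text
3332 [0.99696072 0.07785295 0.00286928] face x 0.018959175666006883 y [-0.01779402  0.01851152] z [0.15340785 0.24784426]
```

Request:
move_arm(
  rows=[15, 9, 0, 0, 0, 0, 1, 15, 9, 0, 0, 0, 0, 1, 15, 9, 0, 0, 0, 0, 1, 13, 8.5, 0, 0, 0, 0, 1, 0, 0, -25, 0, 0, 0, 1, 0, 0, -30, 0, 0, 0, 1, 0, 0, -20, 0, 0, 0, 1, 0, 0, -7, 0, 0, 0, 1, 0, 0, 0, 0, 0, 0, 1, 0, 0, 0, 0, 0, 0, 1],
)

```text
time: 14.35
position: [0.6217, 0.1544, 0.1249]
tool_rot: [0.999, 0.042, 0.002, 0.0]
ft_force: [0.7, 0.4, -3.2]
grip_width: 0.0395
```

```bash
python3 w.py w11.png; python3 cr.py; python3 up.py; python3 -c "
from h import *
cam('scene','s11.png')"
```

```text
t 14.35 tcp [0.6217 0.1544 0.1249] x [0.996 0.084 0.003] y [ 0.084 -0.996  0.001] z [ 0.004 -0.    -1.   ] q [ 0.07  0.66  1.48 -0.    1.    1.56] F [ 0.67  0.36 -3.17]
rot to rack lean [-0.0048 -0.6956 -0.1756]
pad 1030 [0.63638847 0.15464674 0.00812119] ((634.8336791992188, 154.85443115234375), (19.852558135986328, 54.763999938964844), 3.5925817489624023)
crate 1637 ((618.8414306640625, 185.971923828125), (65.43620300292969, 132.03497314453125), 4.731119632720947) 0.044622603394624316
t 14.4 rot [0.0003 0.0045 0.0007] 0.26401045271997614 d to pad [  -1.4   -1.2 -125.4] F [-0.72 -0.46 -3.97] q [ 0.07  0.66  1.48 -0.    1.    1.56] 0.03971288064979856
```

View pics/s11.png

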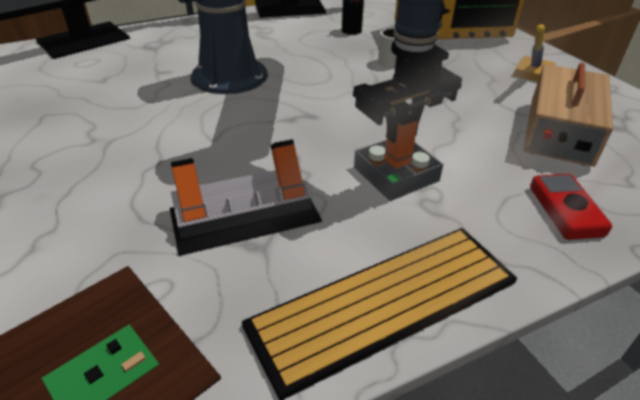

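View pics/w11.png

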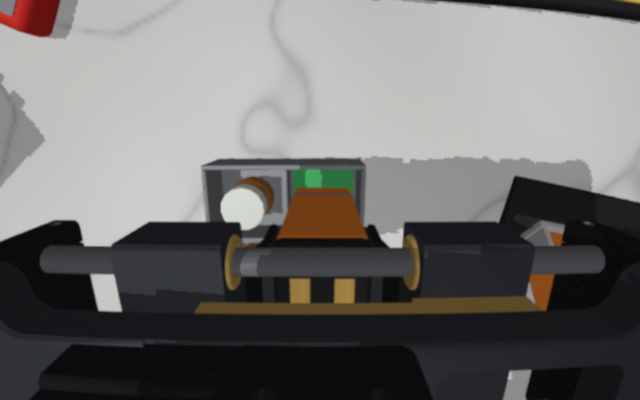

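Request:
move_arm(
  rows=[-0.5, 0, -12, 0, 0.004, 0, 1, 0, 0, -12, 0, 0, 0, 1, 0, 0, -12, 0, 0, 0, 1, 0, 0, -7, 0, 0, 0, 1, 0, 0, -4, 0, 0, 0, 1, 0, 0, -2, 0, 0, 0, 1, 0, 0, 0, 0, 0, 0, 1],
)

```text
time: 15.15
position: [0.6204, 0.1548, 0.0746]
tool_rot: [0.999, 0.042, -0.001, 0.0]
ft_force: [-0.6, 0.8, -4.3]
grip_width: 0.0398
```

Request:
move_arm(
  rows=[0, 0, -2, 0, 0, 0, 1, 0, 0, -2, 0, 0, 0, 1, 0, 0, -1, 0, 0, 0, 1, 0, 0, 0, 0, 0, 0, 1],
)

```text
time: 15.55
position: [0.6203, 0.1547, 0.0698]
tool_rot: [0.999, 0.042, -0.001, 0.0]
ft_force: [0.2, -1.2, -4.1]
grip_width: 0.0399
```

Request:
move_arm(
  rows=[0, 0, -1, 0, 0, 0, 1, 0, 0, -1, 0, 0, 0, 1, 0, 0, 0, 0, 0, 0, 1],
)

```text
time: 15.85
position: [0.6202, 0.1547, 0.0677]
tool_rot: [0.999, 0.042, -0.001, 0.0]
ft_force: [-0.2, 0.4, -5.0]
grip_width: 0.0397
```

Request:
move_arm(
  rows=[0, 0, -1, 0, 0, 0, 1, 0, 0, -0.5, 0, 0, 0, 1, 0, 0, 0, 0, 0, 0, 1],
)

```text
time: 16.15
position: [0.6203, 0.1547, 0.0676]
tool_rot: [0.999, 0.042, -0.001, 0.0]
ft_force: [-2.6, -0.6, 5.0]
grip_width: 0.0396
```

Request:
move_arm(
  rows=[0, 0, 0.7, 0, 0, 0, 1, 0, 0, 0, 0, 0, 0, 1],
)

```text
time: 16.35
position: [0.6203, 0.1547, 0.0676]
tool_rot: [0.999, 0.042, -0.001, 0.0]
ft_force: [-2.7, -0.9, 4.4]
grip_width: 0.04
```

Request:
move_arm(
  rows=[0, 0, 0, 0, 0, 0, 0.5, 0, 0, 0, 0, 0, 0, 0.4, 0, 0, 0, 0, 0, 0, 0.32, 0, 0, 0, 0, 0, 0, 0.32, 0, 0, 0, 0, 0, 0, 0.32],
)

```text
time: 16.85
position: [0.6205, 0.1548, 0.0669]
tool_rot: [0.999, 0.042, -0.001, 0.0]
ft_force: [-0.2, 0.6, -0.0]
grip_width: 0.0581
```

```bash
python3 w.py w12.png; python3 -c "
from h import *
cam('scene','s12.png')"; python3 up.py
```

```text
t 16.85 tcp [0.6205 0.1548 0.0669] x [ 0.996  0.084 -0.003] y [ 0.084 -0.996  0.   ] z [-0.003 -0.001 -1.   ] q [ 0.07  0.74  1.51 -0.    0.89  1.56] F [-0.23  0.61 -0.01]
rot to rack lean [-0.005  -0.7016 -0.1761]
t 16.95 rot [ 0.0007 -0.0026  0.0003] 0.15609529836361258 d to pad [  0.2  -1.5 -66.9] F [-0.05  1.09 -0.33] q [ 0.07  0.74  1.51 -0.    0.89  1.56] 0.058756810349606774
```

View pics/w12.png

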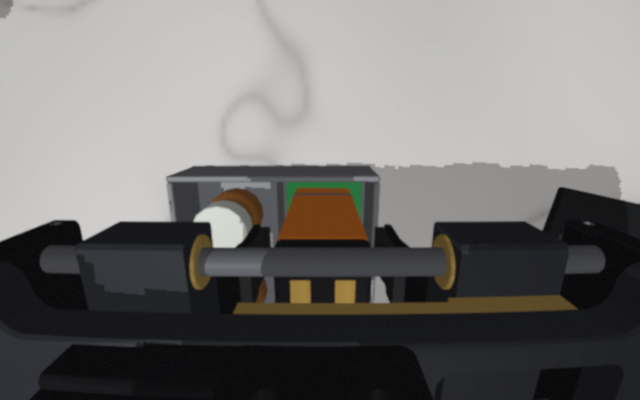

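View pics/s12.png

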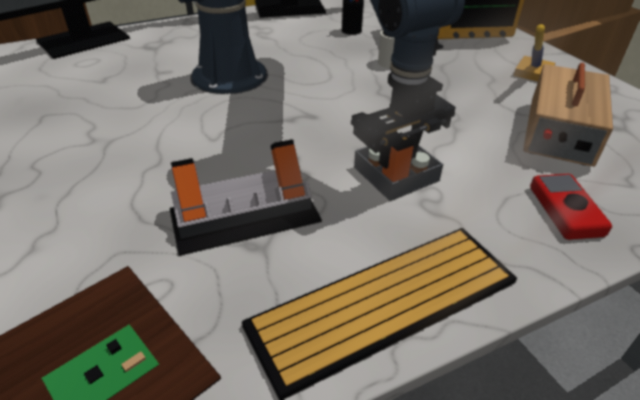

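Both sides are clear and the housing stands square. I'll retreat straight up, then clear of the crate.

Request:
move_arm(
  rows=[0, 0, 10, 0, 0, 0, 0.32, 0, 0, 20, 0, 0, 0, 0.32, 0, 0, 30, 0, 0, 0, 0.32, 0, 0, 35, 0, 0, 0, 0.32, 0, 0, 35, 0, 0, 0, 0.32, -20, 0, 20, 0, 0, 0, 0.32, -30, 0, 0, 0, 0, 0, 0.32, -40, 0, 0, 0, 0, 0, 0.32, -40, 0, 0, 0, 0, 0, 0.32, -30, 0, 0, 0, 0, 0, 0.32, 0, 0, 0, 0, 0, 0, 0.32, 0, 0, 0, 0, 0, 0, 0.32],
)

```text
time: 18.15
position: [0.4607, 0.1549, 0.2181]
tool_rot: [0.999, 0.042, -0.0, 0.0]
ft_force: [0.3, -0.2, 0.5]
grip_width: 0.0592
```

```bash
python3 w.py w13.png; python3 m.py | grep -v scene; python3 -c "
from h import *
cam('top','t13.png');cam('scene','s13.png')"; python3 - <<'E'
import numpy as np
d=np.load('w.npz');P,hsv=d['P'],d['hsv']
b=(P[:,2]>.1)&(P[:,2]<.13)&(abs(P[:,0]-.62)<.04)&(abs(P[:,1]-.154)<.04)
import cv2
print('housing top',b.sum(),np.median(P[b],0),cv2.minAreaRect(P[b&(P[:,2]>.113)][:,:2].astype(np.float32)*1000))
E
```

```text
t 18.15 tcp [0.4607 0.1549 0.2181] x [ 0.996  0.085 -0.   ] y [ 0.085 -0.996  0.   ] z [-0. -0. -1.] q [ 0.09  0.35  1.78 -0.    1.02  1.58] F [ 0.32 -0.18  0.45]
rot to rack lean [-0.0048 -0.6992 -0.1765]
top housing 50 50 cen [ 0.6062 -0.0606  0.0499] normal [ 0.827 -0.095  0.553] yaw -6.6 x [0.601 0.611] y [-0.078 -0.043] z [0.043 0.056]
top housing 49 49 cen [ 0.5871 -0.2474  0.049 ] normal [ 0.813 -0.097  0.574] yaw -6.8 x [0.583 0.591] y [-0.264 -0.23 ] z [0.043 0.056]
top housing 329 327 cen [ 0.571  -0.0563  0.0921] normal [ 0.762 -0.081  0.642] yaw -6.1 x [0.549 0.595] y [-0.076 -0.037] z [0.062 0.118]
top housing 467 347 cen [ 0.551  -0.2416  0.0945] normal [ 0.771 -0.025  0.636] yaw -1.9 x [0.514 0.575] y [-0.261 -0.22 ] z [0.054 0.122]
rack rect ((568.2885131835938, -149.10289001464844), (253.08010864257812, 134.6517333984375), 82.45138549804688)
dark z [0.01204161 0.01247605 0.0142545 ]
((576.3632202148438, -123.51968383789062), (202.47219848632812, 123.46621704101562), 81.2862319946289)
crate rect ((586.7648315429688, 184.2518768310547), (129.8091583251953, 130.25338745117188), 4.886014461517334) 477
pad [0.62000325 0.14045213 0.00976303] ((614.3521728515625, 145.409912109375), (39.07645797729492, 67.91860961914062), 52.15665054321289)
rack rect ((560.68603515625, -155.62094116210938), (250.15240478515625, 103.81712341308594), 84.60225677490234)
dark z [0.01319762 0.02340949 0.03363315]
((604.4417114257812, -164.83493041992188), (253.32383728027344, 49.93477249145508), 73.69989776611328)
crate rect ((586.186767578125, 179.15036010742188), (136.16653442382812, 134.0063018798828), 4.71307897567749) 946
housing top 1623 [0.60696251 0.15352801 0.11753392] ((608.66943359375, 153.31114196777344), (20.242277145385742, 39.33491516113281), 4.436925411224365)
```

```bash
python3 -c "
import cv2
a=cv2.imread('pics/t13.png');b=cv2.imread('pics/s13.png')
cv2.imwrite('pics/z13.png',cv2.vconcat([cv2.resize(a[180:270,200:460],(780,270),interpolation=cv2.INTER_CUBIC),cv2.resize(b[120:230,150:460],(780,277),interpolation=cv2.INTER_CUBIC)]))"
```

```text
(no output)
```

View pics/z13.png

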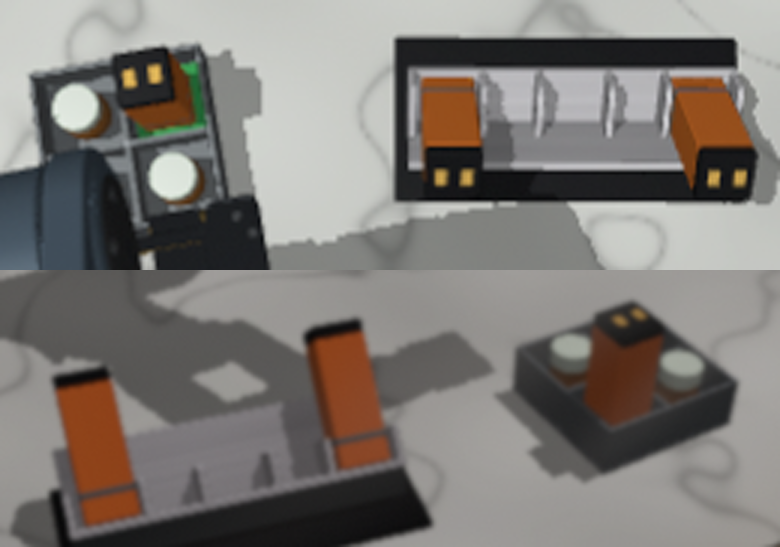

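View pics/w13.png

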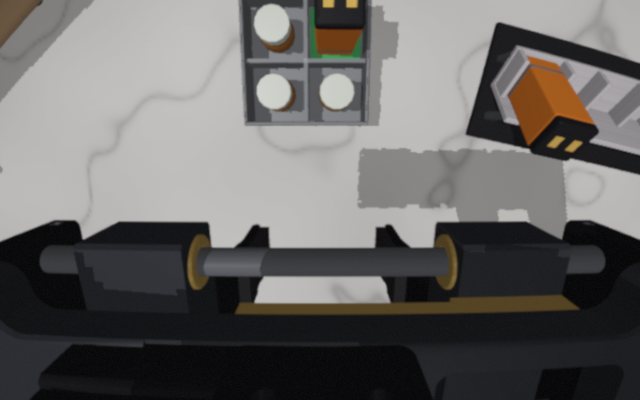

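```bash
python3 -c "
from rig import robot
print(robot.hand_in())"
```

```text
the job is handed in; nothing more can be done
None
```

The heavy housing is standing upright on the green pad, and I've handed the job in at about 18.5 s on the robot's clock.

- **Finding it:** I lifted the housing nearest the robot's right (y ≈ -0.25) first. It pulled about 1.9 N, roughly 0.2 kg, so it was a light one and I put it back. The middle one pulled about 4.2 N, roughly 0.43 kg, which makes it the heavy one. I did not lift the third, because only one housing has its pack.
- **Placing it:** I turned the middle housing upright, lined it up with the crate and lowered it in steps of 1 to 2 mm until the force reading showed it had touched. The gripper was still pressing with about 9 N at that point. I backed off 0.7 mm, though the reading barely changed, then released it and moved the arm clear.
- **Final checks:**
    - The housing stands square with its top at 117.5 mm (118 mm expected), within about 1 mm of the cell's centre.
    - All three jars are standing in their cells.
    - Both light housings lean in their own pockets. The one I lifted rests about 2 mm to one side of where it started, within the 4 mm of play.
- **Disagreements:** The top and scene cameras differed by about 5 mm in y. I used the wrist camera, which fell between them. The first weighing read slightly above the light range (0.14 to 0.18 kg), with about 0.3 N of noise, but well below the heavy one.

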